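Weigh a copper offcut on the spring hand balance

TASK

Weigh the copper bus bar offcut for scrap: lay it flat on the black pad of the hand balance's tray and let go of it, then take the balance by its black grip and draw the sprung grip straight up until the red band on the stem comes out and the whole balance hangs at least 5 cm clear of the counter. Keep it level, and finish while still holding it there steady by the grip with the offcut lying on the tray. Do not press the red button, and leave the brass adapter, the grey cover and the spanner alone.

Things in the scene. Friction and masses are not known exactly. Their poses are not given: they have to be found in the camera images.
- balance: Loose spring hand balance, 0.38 kg plus 0.05 kg grip, standing on the counter. Origin: underside, on the spring tube's axis; z up. Plate 70 mm wide, 5 mm thick, x from -90 to +140 mm. Its +x part is the flat tray (no side rims; end lip at x = 138 mm, top 12 mm above the counter). White tube 26 mm across, top at 66 mm. Blue counterweight 34 x 60 mm at x = -70 mm, top at 31 mm.
- pad (a point): Centre of the black pad (92 mm along the balance's x, 34 mm along y) at the level of the tray's top face, 85 mm along the balance's +x from the tube axis and 5 mm above the counter. The offcut goes here, most easily lying along the balance's x axis, so that the gripper keeps clear of tube and grip.
- grip (a point): Centre of the black sprung grip block on top of the tube: 24 mm along the balance's x, 42 mm along y, 40 mm high, its flat sides square to these axes; at rest it stands 68 to 108 mm above the counter, centre at 88 mm. Moves up with the stem.
- gauge (a joint): How far the grip and stem are drawn out of the tube (m), upward along the balance's z, 0 at rest, stop at 0.055. Spring 0.8 N at rest plus 160 N/m, lightly damped. The red band begins to show at 0.022. When the balance hangs by the grip it settles at about 0.018 empty and 0.026 to 0.035 with the offcut.
- offcut: Loose copper bar offcut, 80 mm (its x) x 22 mm (its y) x 12 mm high, about 0.13 to 0.27 kg, lying flat on the counter. Origin: centre of its underside.
- adapter: Brass battery post adapter, a loose stub 28 mm across its foot and 24 mm high, standing; leave alone. Origin: centre of its underside.
- cover: Grey bakelite terminal cover, loose, 42 x 30 mm, 22 mm high; leave alone. Origin: centre of its underside.
- spanner: Steel combination spanner, loose, 160 mm long along its own x, lying flat; leave alone.
- release_base: Housing of the red push button, fixed to the counter, with a small aluminium tilting tray to its -y side (centre 85 mm away, about 90 x 70 mm, under 45 mm high); leave alone. Origin: centre of the housing's underside.
- release (a joint): Travel of the red button (m), 0 up, 0.006 fully pressed; must not be pressed.
There are look-alikes about, which are no part of the job. There is more than one size of the offcut; the one meant has the size given above.

How it is judged:
By the outcome, as a careful person would: the job done as asked, in the order asked, and still so for the second after the job is handed in, while the arm keeps its last pose, push and grip.
It also fails if it takes over 64 s, if anything falls off the work surface, if the arm or the gripper's body presses on something with over 40 N, if the wrist force passes 120 N, or if a joint passes its speed limit or range.

ROBOT

A 7-joint arm with a two-finger parallel gripper is mounted at the origin on the work surface. World frame = base frame: x ahead of the robot, y to its left, z up, the work surface at z = 0. Lengths are in m, angles in rad, forces in N, time in s.
With the tool pointing down it reaches from about 0.4 to 0.85 m from the base axis. Payload 10.4 kg.
Tool frame: the origin (TCP) lies between the finger pads; the fingertips stand 11 mm ahead of it and the grasp point (between the pads) lies 8 mm behind it; y points along the fingers, x is the direction in which the jaws open and shut, and the axes are right-handed (so a half turn about y gives the same grasp; the last joint's range is limited). The gripper opens to 85 mm and grips with 20 to 120 N. Pads are 22 mm wide; open, the fingers measure 114 mm over their backs; the gripper's body (76 mm by 85 mm) begins 54 mm behind the grasp point. The pads swing forward as they close: fully open they stand 13 mm farther back than shut.
Start: joints at [1.199, 0.332, -0.065, 1.46, 0.022, 1.35, -0.088], TCP at [0.214, -0.587, 0.242] pointing down, gripper open.
Joint ranges: [-2.6, 2.6], [-0.5, 2.12], [-1.47, 1.34], [0.16, 2.42], [-1.27, 4.41], [0.06, 2.06], [-2.6, 2.6]. Speed limits (rad/s): [2.22, 2.22, 2.79, 2.79, 3.14, 3.14, 3.14].

INTERFACE

Orientations are given as a rotation vector (axis times angle).
In Python, from workcell import robot gives the robot as it stands.
- The arm moves only by the shell command python3 -m crank 'ROWS' [FORCE]. ROWS is JSON, a list of rows, each a list of 3 entries, a list of its own where there are three numbers: the shift along the tool's x, y, z in mm, then the turn, a rotation vector about the tool's x, y, z in degrees, then the closure, from -1 (fully open) to 1 (shut). In form: [[[tx, ty, tz], [rx, ry, rz], grip], ...]. A call has 1 to 5 rows; each row is the pose to reach, as a shift and turn from the pose commanded when the call began, along the tool's axes at that moment; what a row does not reach only later rows make up. A row lasts 1/12 s, in which the tool goes at most 41.7 mm and 7.16 degrees, less where a joint would pass 70% of its speed; a pose out of reach is approached as far as the arm can. A call with a gripper value outside its range is refused whole. The fingers move at their own pace and stop on an object; FORCE is the grip in N (left out, the last holds). Time passes only in rows, so rows that repeat a pose let the fingers close. It gives the time, the measured TCP pose, the force and the opening at its end, in the units of the state.
- robot.read_state(): the state, without advancing time (a new reading comes with each control period).
- robot.snapshot(name): name is "scene" or "top" or "wrist"; returns a dict with "frame" (420x560x3 uint8, blue, green, red), "z_map" (420x560 float32, m along the optical axis (not along the pixel's ray), 0 where there is no reading), "camera_matrix" (3x3 intrinsics, pixels), "rvec" (rotation vector, rad) and "tvec" (3), from world to camera coordinates, as OpenCV has them. Camera axes: x right, y down, z forward; pixel columns grow to the right and rows downward; lengths in m; the calibration is good to about 2 mm. A picture is of the moment at which its call begins.
- robot.job_done(): hands the job in, once; it reports no verdict.
The state is a dict: "clock": time; "joint_pos": joint angles; "dq": joint speeds; "tau": joint torques, N m; "ee_pos": TCP position; "orientation": TCP orientation; "contact_force": force on the tool from outside, world axes, zero at the start; "wrist_torque": the same for the moment, N m; "width": finger opening in m.
Only numpy, scipy, OpenCV 4.12 (cv2) and the standard library are available. Lean on these libraries where they do the work, as an engineer would, in place of code of your own. Each camera call takes 0.05 s, during which the arm holds its last target.

## Working session

There is one attempt and no reset: what is moved stays moved. The work goes in short steps, Python scripts to look and compute and a shell command to move; the robot and the scene stay as the last step left them, time stands still between calls to the robot, and variables do not carry over. Pictures are saved under pics/ and viewed, and the job is handed in when it is done.

```bash
mkdir -p pics; ls; cat > h.py <<'E'
import numpy as np, cv2
from workcell import robot
def snap(n,f):
    s=robot.snapshot(n); cv2.imwrite('pics/'+f+'.png',s['frame']); np.savez('pics/'+f+'.npz',**s); return s
def load(f): return np.load('pics/'+f+'.npz')
def world(s):
    K=s['camera_matrix'];R=cv2.Rodrigues(np.array(s['rvec'],float))[0];t=np.array(s['tvec'],float).reshape(3)
    z=s['z_map'];v,u=np.indices(z.shape)
    P=np.stack([(u-K[0,2])/K[0,0]*z,(v-K[1,2])/K[1,1]*z,z],-1)
    W=(P-t)@R; W[z==0]=np.nan
    return W
E
python3 - <<'E'
from h import *
for n in ['scene','top']: snap(n,n+'0')
print(robot.read_state())
E
```

```text
pics
{'clock': 0.1, 'joint_pos': array([ 1.1993912 ,  0.33280148, -0.06471486,  1.46085457,  0.0216118 ,
        1.34990016, -0.08849798]), 'dq': array([ 2.68467509e-04,  7.17746408e-07,  3.38469240e-04, -2.64324763e-03,
        3.74788728e-04,  3.94287698e-06,  5.76086770e-04]), 'tau': array([ 7.69622147e-04, -6.26749134e+01,  4.82762628e-02, -3.92427886e+01,
        1.62656279e-02,  7.01898476e-03, -8.29524907e-06]), 'ee_pos': array([ 0.21350218, -0.58706098,  0.24160134]), 'orientation': array([-1.35358639,  0.94929382, -0.94751881]), 'contact_force': array([-0.09074405,  0.11987948, -0.89021081]), 'wrist_torque': array([ 0.01814597, -0.0329618 ,  0.0200809 ]), 'width': 0.08548524514448551}
```

View pics/scene0.png

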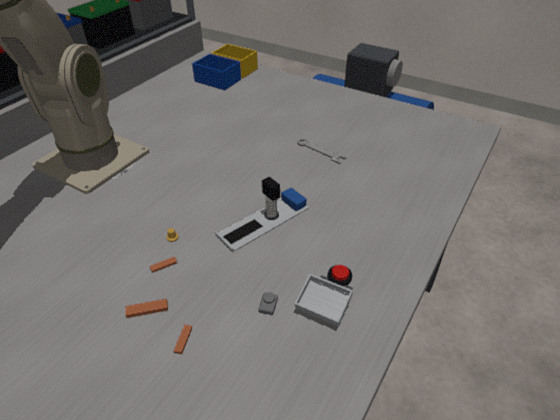

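View pics/top0.png

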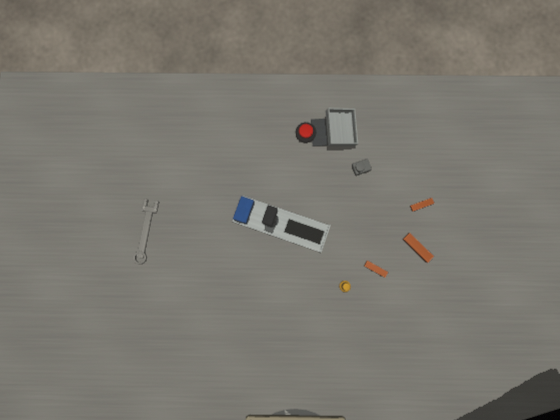

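```bash
python3 - <<'E'
from h import *
print(cv2.Rodrigues(robot.read_state()['orientation'])[0].round(3))
E
```

```text
[[ 0.342 -0.     0.94 ]
 [-0.94   0.001  0.342]
 [-0.001 -1.    -0.   ]]
```

```bash
python3 - <<'E'
from h import *
s=load('top0'); W=world(s); f=s['frame'].astype(int)
b,g,r=f[...,0],f[...,1],f[...,2]
hsv=cv2.cvtColor(s['frame'],cv2.COLOR_BGR2HSV)
def comps(m,name,mn=15):
    n,l,st,c=cv2.connectedComponentsWithStats(m.astype(np.uint8))
    for i in range(1,n):
        if st[i,4]<mn: continue
        P=W[l==i]; P=P[~np.isnan(P[:,0])]
        rc=cv2.minAreaRect((P[:,:2]*1000).astype(np.float32))
        box=cv2.boxPoints(rc)
        e=box[1]-box[0]; e2=box[2]-box[1]
        if np.hypot(*e2)>np.hypot(*e): e=e2
        print(name,c[i].round(),st[i,4],'ctr',np.round(rc[0],1),'size',np.round(rc[1],1),'longdir',round(np.degrees(np.arctan2(e[1],e[0])),1),'z',(np.nanpercentile(P[:,2],[5,50,95])*1000).round(1))
comps((hsv[...,1]>140)&((hsv[...,0]<30)|(hsv[...,0]>172)),'warm')
comps((hsv[...,1]>140)&(hsv[...,0]>100)&(hsv[...,0]<130),'blue')
comps((hsv[...,2]<45)&(W[...,2]>-0.01)&(W[...,0]>.3),'dark')
m=(W[...,2]>0.0035)&(W[...,2]<0.3)&(W[...,0]>.3)
comps(cv2.morphologyEx(m.astype(np.uint8),cv2.MORPH_OPEN,np.ones((2,2))),'raised')
print(W[210,280],W[100,280],W[210,400])
print(np.linalg.norm(W[210,280]-W[210,281]))
i=(W[...,2]>0.095)&(W[...,0]>.4)
P=W[i]; print(P.mean(0),P.min(0),P.max(0),len(P))
E
```

```text
warm [306. 130.] 165 ctr [791.3 -21.2] size [32.7 36.7] longdir -2.8 z [14.1 21.9 24.9]
warm [421. 204.] 130 ctr [ 611.1 -307.3] size [14.1 55.4] longdir -68.9 z [ 5.2  8.7 11.7]
warm [418. 247.] 287 ctr [ 504.9 -293.3] size [77.5 21. ] longdir 45.2 z [ 9.  12.2 14.9]
warm [375. 269.] 130 ctr [ 452.8 -191.2] size [54.1 13.8] longdir 61.1 z [ 5.9  8.  11. ]
warm [345. 286.] 92 ctr [ 411.7 -115.4] size [20.4 24.6] longdir -23.5 z [ 3.2 17.7 26.2]
blue [243. 209.] 291 ctr [590.4 127.6] size [30.1 55.8] longdir -19.1 z [28.  30.7 33.5]
raised [341. 129.] 1205 ctr [ 799.2 -106.3] size [98.4 95.6] longdir 4.3 z [ 2.3 23.3 43.5]
raised [308. 133.] 388 ctr [792.8 -29.2] size [57.7 66.8] longdir -4.0 z [ 2.4 13.2 24. ]
raised [362. 168.] 215 ctr [ 699.5 -164.1] size [29.1 47.4] longdir -69.9 z [-0.4 14.9 24.1]
raised [281. 224.] 2109 ctr [556.8  33.7] size [230.6  70.6] longdir 71.9 z [  1.9   6.  107.4]
raised [423. 206.] 150 ctr [ 608.1 -312.4] size [15.4 61.9] longdir -69.5 z [-0.5  8.4 11.7]
raised [146. 231.] 493 ctr [533.1 365.8] size [ 35.3 159.2] longdir -7.3 z [-1.   6.1  9.5]
raised [419. 249.] 341 ctr [ 501.8 -298.3] size [83.9 24.5] longdir 45.3 z [ 4.9 12.  14.8]
raised [377. 270.] 162 ctr [ 449.7 -195.4] size [59.2 15.2] longdir 60.9 z [ 0.2  7.9 11.1]
raised [346. 287.] 94 ctr [ 408.1 -120.8] size [24.2 24.8] longdir -85.4 z [-0.2 16.  26.2]
[0.59287536 0.0396891  0.00279238] [8.77177566e-01 4.33947192e-02 2.87571180e-04] [ 0.59635468 -0.25526993  0.00231419]
0.0026241992793990324
[0.56653652 0.06085659 0.10724464] [0.54453922 0.04501128 0.09677147] [0.588098   0.07747716 0.11184239] 211
```

```bash
cat >> h.py <<'E'
def plan(p,jaw):
    """shift mm in tool axes and turn deg (rotvec) to TCP p with tool down, jaw axis angle deg"""
    st=robot.read_state(); R=cv2.Rodrigues(st['orientation'])[0]
    a=np.radians(jaw); x=np.array([np.cos(a),np.sin(a),0]); y=np.array([0,0,-1.]); T=np.stack([x,y,np.cross(x,y)],1)
    print('shift',(R.T@(np.array(p)-st['ee_pos'])*1000).round(1),'turn',np.degrees(cv2.Rodrigues(R.T@T)[0].ravel()).round(2))
def stat():
    st=robot.read_state(); R=cv2.Rodrigues(st['orientation'])[0]
    print('t',round(st['clock'],2),'p',(st['ee_pos']*1000).round(1),'jaw',np.degrees(np.arctan2(R[1,0],R[0,0])).round(2),'ydown',R[:,1].round(3),'F',st['contact_force'].round(2),'w',round(st['width']*1000,1))
E
python3 - <<'E'
from h import *
plan([.503,-.295,.2],-45)
E
```

```text
shift [-175.5   41.8  371.9] turn [-1.000e-02 -2.501e+01 -7.000e-02]
```

```bash
python3 -m crank '[[[-17,4,37],[0,-5,0],-1],[[-35,8,74],[0,-10,0],-1],[[-53,12,111],[0,-15,0],-1],[[-70,17,149],[0,-20,0],-1],[[-88,21,186],[0,-25,0],-1]]'; python3 - <<'E'
from h import *
stat()
plan([.503,-.295,.2],-45)
E
```

```text
clock: 0.52
ee_pos: [0.3593, -0.4394, 0.2208]
orientation: [-1.483, 0.611, -0.611]
contact_force: [0.6, -0.9, -0.2]
width: 0.0857
t 0.52 p [ 359.3 -439.4  220.8] jaw -44.78 ydown [-0.  0. -1.] F [ 0.63 -0.93 -0.16] w 85.7
shift [  0.3  20.8 203.8] turn [ 0.01  0.22 -0.02]
```

```bash
python3 -m crank '[[[0,4,40],[0,0,0],-1],[[0,8,80],[0,0,0],-1],[[0,12,120],[0,0,0],-1],[[0,16,160],[0,0,0],-1],[[0,20,203],[0,0,0],-1]]'; python3 - <<'E'
from h import *
stat()
snap('wrist','w1')
stat()
plan([.503,-.295,.2],-45)
E
```

```text
clock: 0.93
ee_pos: [0.5016, -0.2973, 0.2011]
orientation: [-1.482, 0.615, -0.614]
contact_force: [0.6, -1.0, -0.4]
width: 0.0855
t 0.93 p [ 501.6 -297.3  201.1] jaw -45.05 ydown [-0. -0. -1.] F [ 0.62 -0.95 -0.39] w 85.5
t 0.98 p [ 507.5 -288.3  200.3] jaw -44.47 ydown [ 0.002  0.005 -1.   ] F [2.67 8.86 0.84] w 85.4
shift [ 1.4  0.3 -7.9] turn [-0.27  0.53 -0.1 ]
```

View pics/w1.png

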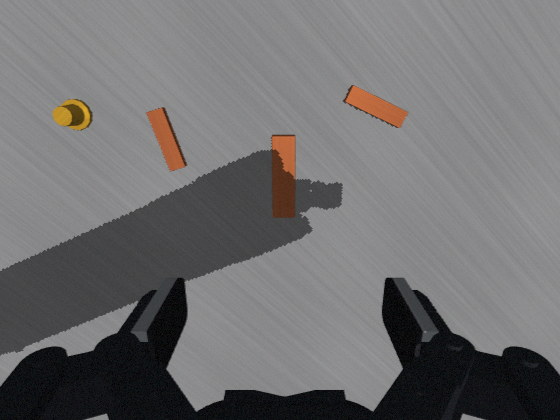

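```bash
python3 -m crank '[[[0,0,0],[0,0,0],-1],[[0,0,0],[0,0,0],-1],[[0,0,0],[0,0,0],-1]]'; cat >> h.py <<'E'
def rect(P):
    rc=cv2.minAreaRect((P[:,:2]*1000).astype(np.float32)); box=cv2.boxPoints(rc)
    e=box[1]-box[0]; e2=box[2]-box[1]
    if np.hypot(*e2)>np.hypot(*e): e=e2
    print('ctr',np.round(rc[0],1),'size',np.round(rc[1],1),'long',round(np.degrees(np.arctan2(e[1],e[0])),2),'n',len(P),'z',(np.percentile(P[:,2],[5,50,95])*1000).round(1),'mean',(P.mean(0)*1000).round(1))
E
python3 - <<'E'
from h import *
stat()
s=snap('wrist','w2'); W=world(s)
h=cv2.cvtColor(s['frame'],cv2.COLOR_BGR2HSV)
m=((h[...,1]>120)&(h[...,2]>40)&((h[...,0]<15)|(h[...,0]>172))).astype(np.uint8)
n,l,st,c=cv2.connectedComponentsWithStats(m)
for i in range(1,n):
    if st[i,4]>100:
        P=W[l==i];P=P[~np.isnan(P[:,0])]; print(c[i].round()); rect(P); rect(P[P[:,2]>np.percentile(P[:,2],50)-.003])
stat()
E
```

```text
clock: 1.23
ee_pos: [0.5, -0.2997, 0.2012]
orientation: [-1.482, 0.616, -0.615]
contact_force: [-0.4, -1.2, -0.1]
width: 0.0858
t 1.23 p [ 500.  -299.7  201.2] jaw -45.1 ydown [-0.001 -0.    -1.   ] F [-0.41 -1.17 -0.09] w 85.8
[375. 103.]
ctr [ 609.2 -307.3] size [15.3 56.7] long -69.22 n 1125 z [ 8.7 10.1 11.3] mean [ 608.9 -306.4   10.1]
ctr [ 609.2 -307.3] size [15.3 56.6] long -69.22 n 1110 z [ 8.9 10.1 11.3] mean [ 609.  -306.7   10.1]
[165. 135.]
ctr [ 452.4 -191.5] size [56.3 16. ] long 60.9 n 1103 z [ 8.1 10.1 11.5] mean [ 453.3 -191.2   10. ]
ctr [ 452.4 -191.5] size [56.3 16. ] long 60.9 n 1069 z [ 8.7 10.2 11.5] mean [ 453.1 -191.1   10.1]
[282. 173.]
ctr [ 503.9 -293.4] size [79.6 21.3] long 44.59 n 1842 z [12.4 13.6 14.8] mean [ 505.2 -292.3   13.6]
ctr [ 503.9 -293.4] size [79.6 21.3] long 44.59 n 1824 z [12.5 13.6 14.8] mean [ 504.9 -292.5   13.6]
t 1.28 p [ 499.9 -300.1  201.3] jaw -45.14 ydown [-0.001 -0.    -1.   ] F [-0.33 -1.13 -0.49] w 85.2
```

```bash
python3 -m crank '[[[0,0,0],[0,0,0],-1],[[0,0,0],[0,0,0],-1]]' >/dev/null; python3 - <<'E'
from h import *
stat()
plan([.504,-.2935,.014],-45.4)
E
```

```text
t 1.45 p [ 500.2 -299.7  201.6] jaw -45.12 ydown [-0. -0. -1.] F [-0.46  0.26  0.92] w 85.5
shift [ -1.8 187.6   7.1] turn [0.02 0.28 0.02]
```

```bash
python3 -m crank '[[[-1,30,4],[0,0,0],-1],[[-2,62,7],[0,0,0],-1],[[-2,94,7],[0,0,0],-1],[[-2,126,7],[0,0,0],-1],[[-2,150,7],[0,0,0],-1]]' && python3 -m crank '[[[0,10,0],[0,0,0],-1],[[0,20,0],[0,0,0],-1],[[0,28,0],[0,0,0],-1],[[0,28,0],[0,0,0],-1],[[0,28,0],[0,0,0],-1]]'; python3 - <<'E'
from h import *
stat()
plan([.504,-.2935,.014],-45.4)
snap('wrist','w3')
E
```

```text
clock: 1.87
ee_pos: [0.5031, -0.2925, 0.049]
orientation: [-1.482, 0.616, -0.614]
contact_force: [-0.2, -0.3, -1.0]
width: 0.0854
clock: 2.28
ee_pos: [0.5049, -0.2927, 0.0243]
orientation: [-1.482, 0.613, -0.615]
contact_force: [-0.3, -0.5, 0.2]
width: 0.0854
t 2.28 p [ 504.9 -292.7   24.3] jaw -45.03 ydown [ 0.001 -0.001 -1.   ] F [-0.28 -0.51  0.2 ] w 85.4
shift [-0.1 10.3 -1.2] turn [-0.02  0.37  0.07]
```

View pics/w3.png

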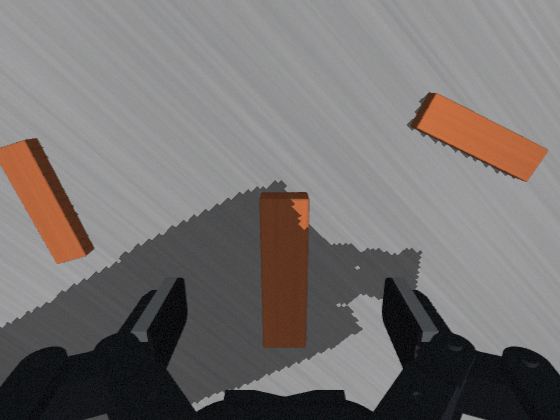

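The bar lies centred between the jaws (column ~285, rows 192–347), its ends symmetric about the pads. I'll go down 9 mm and grip it.

```bash
python3 -m crank '[[[0,5,-1],[0,0,0],-1],[[0,10,-1],[0,0,0],-1],[[0,10,-1],[0,0,0],-0.5],[[0,10,-1],[0,0,0],0],[[0,10,-1],[0,0,0],0.5]]' 40 && python3 -m crank '[[[0,0,0],[0,0,0],1],[[0,0,0],[0,0,0],1],[[0,0,0],[0,0,0],1],[[0,0,0],[0,0,0],1],[[0,0,0],[0,0,0],1]]' 40;  python3 - <<'E'
from h import *
stat()
E
```

```text
clock: 2.75
ee_pos: [0.5038, -0.293, 0.0136]
orientation: [-1.482, 0.614, -0.614]
contact_force: [-0.1, 0.1, 0.4]
width: 0.0515
clock: 3.17
ee_pos: [0.504, -0.2932, 0.0138]
orientation: [-1.482, 0.614, -0.615]
contact_force: [-0.3, 0.3, 2.5]
width: 0.0209
t 3.17 p [ 504.  -293.2   13.8] jaw -45.02 ydown [ 0.001 -0.    -1.   ] F [-0.29  0.35  2.55] w 20.9
```

```bash
python3 -m crank '[[[0,-12,0],[0,0,0],1],[[0,-35,0],[0,0,0],1],[[0,-70,0],[0,0,0],1],[[0,-105,0],[0,0,0],1],[[0,-130,0],[0,0,0],1]]' 60 && python3 -m crank '[[[0,0,0],[0,0,0],1],[[0,0,0],[0,0,0],1]]';  python3 - <<'E'
from h import *
stat()
s=snap('wrist','w4')
plan([.49,-.09,.18],-18.1)
plan([.538,-.023,.14],-18.1)
E
```

```text
clock: 3.58
ee_pos: [0.504, -0.293, 0.1469]
orientation: [-1.482, 0.613, -0.615]
contact_force: [1.1, -0.7, -2.3]
width: 0.0197
clock: 3.75
ee_pos: [0.5042, -0.2933, 0.1452]
orientation: [-1.483, 0.612, -0.616]
contact_force: [-0.2, 0.2, -3.8]
width: 0.02
t 3.75 p [ 504.2 -293.3  145.2] jaw -45.02 ydown [ 0.002 -0.002 -1.   ] F [-0.21  0.19 -3.8 ] w 20.0
shift [-152.9  -36.6  134. ] turn [ 1.000e-02 -2.692e+01 -1.000e-02]
shift [-166.4    3.4  215.3] turn [ 1.000e-02 -2.692e+01 -1.000e-02]
```

View pics/w4.png

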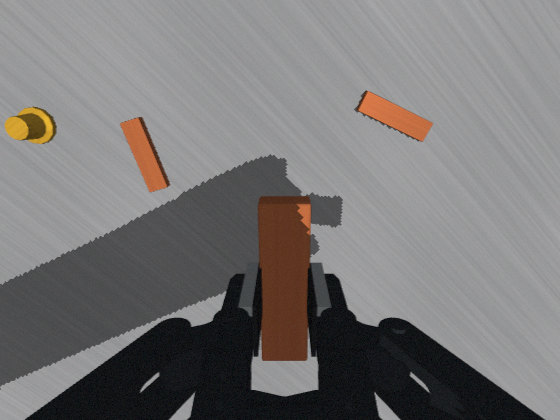

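The bar is held level and centred in the pads (column 285, rows 197–360).

```bash
python3 -m crank '[[[-26,-7,22],[0,-5,0],1],[[-52,-14,45],[0,-10,0],1],[[-78,-20,67],[0,-15,0],1],[[-104,-26,90],[0,-20,0],1],[[-128,-31,112],[0,-25,0],1]]' && python3 -m crank '[[[0,0,0],[0,0,0],1],[[0,0,0],[0,0,0],1],[[0,0,0],[0,0,0],1],[[0,0,0],[0,0,0],1]]';  python3 - <<'E'
from h import *
stat()
s=snap('wrist','w5'); snap('top','top5')
plan([.538,-.023,.14],-18.1)
E
```

```text
clock: 4.22
ee_pos: [0.4909, -0.1213, 0.1731]
orientation: [-1.553, 0.273, -0.268]
contact_force: [0.8, -0.2, -2.5]
width: 0.0199
clock: 4.55
ee_pos: [0.4917, -0.1245, 0.1734]
orientation: [-1.553, 0.278, -0.275]
contact_force: [0.3, -1.1, -2.1]
width: 0.0199
t 4.55 p [ 491.7 -124.5  173.4] jaw -20.15 ydown [-0.002  0.    -1.   ] F [ 0.31 -1.07 -2.1 ] w 19.9
shift [  8.3  33.7 111.1] turn [ 0.01 -2.04 -0.07]
```

View pics/w5.png

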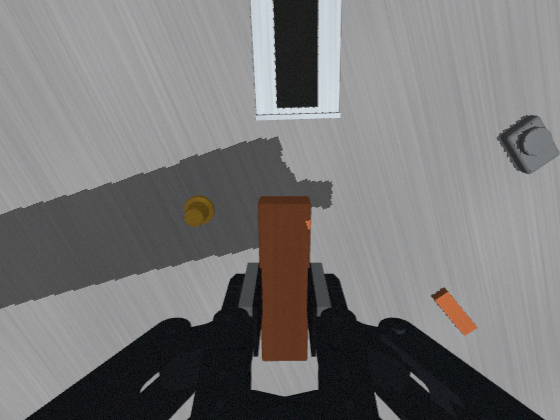

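```bash
python3 - <<'E'
from h import *
s=load('w5'); W=world(s); f=s['frame']; h=cv2.cvtColor(f,cv2.COLOR_BGR2HSV)
m=np.zeros(f.shape[:2],bool); m[:130,235:360]=True
white=m&(f.min(2)>165)
print(white.sum()); 
P=W[white];P=P[~np.isnan(P[:,0])]; rect(P)
black=m&(f.max(2)<60)
n,l,st,c=cv2.connectedComponentsWithStats(black.astype(np.uint8)); i=1+np.argmax(st[1:,4])
P=W[l==i];P=P[~np.isnan(P[:,0])]; rect(P)
# pad edges line fit
for name,mask,rows in [('plate',white,range(5,105,4)),('pad',l==i,range(3,100,4))]:
    L=[];R=[]
    for r in rows:
        u=np.where(mask[r])[0]
        if len(u): L.append(W[r,u[0]+1]);R.append(W[r,u[-1]-1])
    for X in (L,R):
        X=np.array(X);X=X[~np.isnan(X[:,0])];v=cv2.fitLine((X[:,:2]*1000).astype(np.float32),cv2.DIST_HUBER,0,.01,.01).ravel(); print(name,v.round(3),np.degrees(np.arctan2(v[1],v[0])).round(2))
    C=[(a+b)[:2]/2*1000 for a,b in zip(L,R)]; v=cv2.fitLine(np.array(C,np.float32),cv2.DIST_HUBER,0,.01,.01).ravel(); print('centre',v.round(3),np.degrees(np.arctan2(v[1],v[0])).round(2))
v,u=np.where(l==i); r=v.max(); print('pad near end',W[r-1,285:312:6])
v,u=np.where(white); print('lip', v.max(), W[v.max()-1,262:336:12])
E
```

```text
5583
ctr [536.7 -29.9] size [89.4 70.3] long 70.86 n 5551 z [ 5.4  6.7 13.4] mean [536.2 -30.6   7.2]
ctr [537.7 -24.9] size [78.3 33.3] long 71.14 n 4411 z [5.7 7.  8.2] mean [538.2 -23.1   6.9]
plate [ 3.17000e-01  9.48000e-01  5.07124e+02 -1.21410e+01] 71.51
plate [ 3.2000e-01  9.4700e-01  5.6916e+02 -3.6976e+01] 71.34
centre [ 3.17000e-01  9.49000e-01  5.36787e+02 -2.86160e+01] 71.55
pad [ 3.18000e-01  9.48000e-01  5.24232e+02 -1.69780e+01] 71.46
pad [ 3.19000e-01  9.48000e-01  5.53331e+02 -2.59710e+01] 71.41
centre [ 3.18000e-01  9.48000e-01  5.40224e+02 -1.71480e+01] 71.44
pad near end [[ 0.51623865 -0.05806978  0.00561103]
 [ 0.52094014 -0.0596988   0.00802439]
 [ 0.5256227  -0.06145977  0.00716844]
 [ 0.53034809 -0.06325764  0.00581512]
 [ 0.53496785 -0.06488773  0.00749483]]
lip 120 [[ 0.49499623 -0.06088085  0.01312538]
 [ 0.50429783 -0.06428615  0.01337166]
 [ 0.51357575 -0.06770556  0.01333193]
 [ 0.52294941 -0.0720672   0.00192754]
 [ 0.5325881  -0.07561753  0.00191183]
 [ 0.54228779 -0.07925885  0.0010375 ]
 [ 0.55186451 -0.08271818  0.0018762 ]]
```

```bash
python3 - <<'E'
from h import *
stat(); plan([.5397,-.019,.06],-18.55)
E
```

```text
t 4.65 p [ 492.  -124.4  173.7] jaw -20.14 ydown [-0.001  0.    -1.   ] F [ 0.62  1.07 -1.25] w 20.2
shift [  8.6 113.7 115.4] turn [ 0.01 -1.59 -0.07]
```

```bash
python3 -m crank '[[[2,15,25],[0,-1,0],1],[[4,35,50],[0,-1.6,0],1],[[6,60,75],[0,-1.6,0],1],[[8,80,98],[0,-1.6,0],1],[[8.5,95,115],[0,-1.6,0],1]]' && python3 -m crank '[[[0,10,0],[0,0,0],1],[[0,15,0],[0,0,0],1],[[0,15,0],[0,0,0],1],[[0,15,0],[0,0,0],1]]';  python3 - <<'E'
from h import *
stat()
s=snap('wrist','w6'); 
plan([.5397,-.019,.0195],-18.55)
E
```

```text
clock: 5.07
ee_pos: [0.5397, -0.0169, 0.0773]
orientation: [-1.555, 0.254, -0.251]
contact_force: [-0.1, 0.3, -1.9]
width: 0.0202
clock: 5.4
ee_pos: [0.5398, -0.0197, 0.0646]
orientation: [-1.556, 0.254, -0.254]
contact_force: [0.3, 0.4, -2.8]
width: 0.0202
t 5.4 p [539.8 -19.7  64.6] jaw -18.53 ydown [-0.    -0.001 -1.   ] F [ 0.28  0.37 -2.85] w 20.2
shift [-0.6 45.6  0.4] turn [0.02 0.02 0.05]
```

View pics/w6.png

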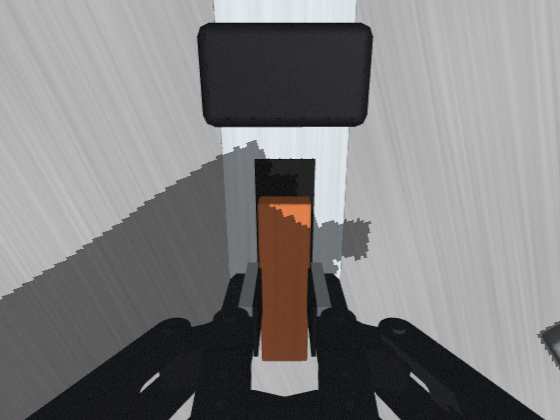

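The bar is lined up over the pad (pad columns 255–315, bar 258–311), clear of the grip above. Lowering slowly.

```bash
python3 - <<'E'
from h import *
s=load('w6');W=world(s);m=(W[...,2]>.1)&(W[...,2]<.115); m[200:]=False
rect(W[m])
E
python3 -m crank '[[[0,15,0],[0,0,0],1],[[0,28,0],[0,0,0],1],[[0,36,0],[0,0,0],1],[[0,40,0],[0,0,0],1],[[0,40,0],[0,0,0],1]]' && python3 -m crank '[[[0,2,0],[0,0,0],1],[[0,4,0],[0,0,0],1],[[0,4,0],[0,0,0],1],[[0,4,0],[0,0,0],1]]';  python3 - <<'E'
from h import *
stat()
plan([.5397,-.019,.0195],-18.55)
E
```

```text
ctr [567.2  62. ] size [23.9 42.8] long -18.52 n 17484 z [107.9 109.5 110.6] mean [567.3  62.4 109.4]
clock: 5.87
ee_pos: [0.5391, -0.0184, 0.0236]
orientation: [-1.556, 0.254, -0.251]
contact_force: [-0.6, -0.7, -2.9]
width: 0.0203
clock: 6.2
ee_pos: [0.54, -0.0182, 0.0207]
orientation: [-1.556, 0.252, -0.253]
contact_force: [0.1, -0.5, -1.6]
width: 0.0203
t 6.2 p [540.  -18.2  20.7] jaw -18.41 ydown [ 0. -0. -1.] F [ 0.08 -0.46 -1.63] w 20.3
shift [ 0.   1.2 -0.9] turn [-0.    0.14  0.02]
```

```bash
python3 -m crank '[[[0,1,0],[0,0,0],1],[[0,1.5,0],[0,0,0],1],[[0,1.5,0],[0,0,0],1],[[0,1.5,0],[0,0,0],1]]' ;  python3 - <<'E'
from h import *
stat()
E
```

```text
clock: 6.53
ee_pos: [0.5398, -0.0182, 0.019]
orientation: [-1.556, 0.252, -0.252]
contact_force: [0.1, 0.1, -1.2]
width: 0.0203
t 6.53 p [539.8 -18.2  19. ] jaw -18.42 ydown [ 0. -0. -1.] F [ 0.08  0.13 -1.19] w 20.3
```

```bash
python3 -m crank '[[[0,0.5,0],[0,0,0],1],[[0,0.5,0],[0,0,0],1],[[0,0.5,0],[0,0,0],1]]' && python3 -m crank '[[[0,0,0],[0,0,0],0.5],[[0,0,0],[0,0,0],0.3],[[0,0,0],[0,0,0],0],[[0,0,0],[0,0,0],-0.2],[[0,0,0],[0,0,0],-0.2]]'&& python3 -m crank '[[[0,0,0],[0,0,0],-0.2],[[0,-15,0],[0,0,0],-0.2],[[0,-45,0],[0,0,0],-0.2],[[0,-85,0],[0,0,0],-0.2],[[0,-125,0],[0,0,0],-0.2]]' && python3 -m crank '[[[0,-20,-20],[0,0,0],-0.2],[[0,-20,-40],[0,0,0],-1],[[0,-20,-40],[0,0,0],-1],[[0,-20,-40],[0,0,0],-1],[[0,-20,-40],[0,0,0],-1]]';  python3 - <<'E'
from h import *
stat()
s=snap('wrist','w7'); W=world(s)
m=(W[...,2]>.1)&(W[...,2]<.118); m[260:]=False
rect(W[m])
h=cv2.cvtColor(s['frame'],cv2.COLOR_BGR2HSV)
m=((h[...,1]>120)&(h[...,2]>40)&((h[...,0]<15)|(h[...,0]>172))).astype(np.uint8)
n,l,st,c=cv2.connectedComponentsWithStats(m)
for i in range(1,n):
    if st[i,4]>100: P=W[l==i];P=P[~np.isnan(P[:,0])]; print(c[i].round()); rect(P)
E
```

```text
clock: 6.78
ee_pos: [0.5399, -0.0182, 0.0189]
orientation: [-1.556, 0.252, -0.252]
contact_force: [-3.1, -0.6, 5.4]
width: 0.0198
clock: 7.2
ee_pos: [0.5399, -0.0182, 0.0184]
orientation: [-1.556, 0.252, -0.252]
contact_force: [0.1, -0.5, 1.0]
width: 0.0516
clock: 7.62
ee_pos: [0.539, -0.018, 0.1443]
orientation: [-1.556, 0.253, -0.25]
contact_force: [0.7, -0.7, 0.5]
width: 0.051
clock: 8.03
ee_pos: [0.527, -0.0556, 0.1631]
orientation: [-1.556, 0.253, -0.252]
contact_force: [0.0, 0.4, -0.2]
width: 0.0854
t 8.03 p [527.  -55.6 163.1] jaw -18.41 ydown [-0.  0. -1.] F [ 0.02  0.37 -0.2 ] w 85.4
ctr [565.3  56. ] size [12.2 42. ] long -18.34 n 2573 z [105.2 109.3 110.6] mean [565.1  55.6 108.9]
[285. 145.]
ctr [539.1 -18.5] size [80. 23.] long 71.66 n 2805 z [17.3 18.6 19.7] mean [540.  -16.6  18.3]
[257. 335.]
ctr [ 451.7 -190.5] size [57.2 15.2] long 61.12 n 760 z [ 6.  10.1 11.2] mean [ 453.  -188.2    9.8]
```

View pics/w7.png

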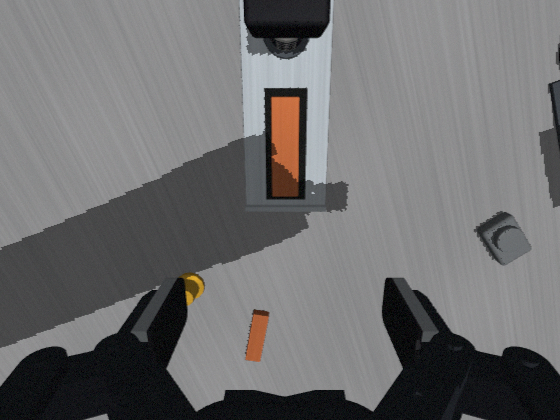

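```bash
python3 - <<'E'
from h import *
print(robot.read_state()['joint_pos'].round(2))
plan([.567,.062,.17],71.5); plan([.567,.062,.17],-108.5)
E
```

```text
[ 0.53  0.24 -0.58  1.79  0.14  1.16 -0.41]
shift [  1.   -7.  123.8] turn [-5.000e-02 -8.986e+01 -2.000e-02]
shift [  1.   -7.  123.8] turn [ 2.000e-02  9.014e+01 -5.000e-02]
```

```bash
python3 -m crank '[[[0,-2,0],[0,6,0],-1],[[0,-4,0],[0,12,0],-1],[[0,-7,0],[0,18,0],-1],[[0,-7,0],[0,24,0],-1],[[0,-7,0],[0,30,0],-1]]' >/dev/null && python3 -m crank '[[[0,0,0],[0,6,0],-1],[[0,0,0],[0,12,0],-1],[[0,0,0],[0,18,0],-1],[[0,0,0],[0,24,0],-1],[[0,0,0],[0,30,0],-1]]' >/dev/null && python3 -m crank '[[[0,0,0],[0,6,0],-1],[[0,0,0],[0,12,0],-1],[[0,0,0],[0,18,0],-1],[[0,0,0],[0,24,0],-1],[[0,0,0],[0,30,0],-1]]' ;  python3 - <<'E'
from h import *
stat();print(robot.read_state()['joint_pos'].round(2))
plan([.5672,.062,.17],-108.5)
E
```

```text
clock: 9.33
ee_pos: [0.5271, -0.0549, 0.1698]
orientation: [-1.038, 1.445, -1.444]
contact_force: [-0.2, -0.5, -0.5]
width: 0.0854
t 9.33 p [527.1 -54.9 169.8] jaw -108.61 ydown [-0.001  0.001 -1.   ] F [-0.21 -0.52 -0.51] w 85.4
[ 0.39  0.21 -0.41  1.79  0.09  1.17 -1.95]
shift [-123.6   -0.2    0.7] turn [ 0.07 -0.11 -0.01]
```

```bash
python3 -m crank '[[[-25,0,0],[0,0,0],-1],[[-60,0,0],[0,0,0],-1],[[-95,0,0],[0,0,0],-1],[[-118,0,0],[0,0,0],-1],[[-123.5,0,0],[0,0,0],-1]]' >/dev/null && python3 -m crank '[[[0,0,0],[0,0,0],-1],[[0,0,0],[0,0,0],-1],[[0,0,0],[0,0,0],-1]]' ;  python3 - <<'E'
from h import *
stat();print(robot.read_state()['joint_pos'].round(2))
plan([.5672,.062,.083],-108.5)
s=snap('wrist','w8'); W=world(s)
m=(W[...,2]>.1)&(W[...,2]<.118); m[260:]=False
rect(W[m]); v,u=np.where(m); print(u.min(),u.max(),v.min(),v.max())
E
```

```text
clock: 10.0
ee_pos: [0.5659, 0.0596, 0.1701]
orientation: [-1.04, 1.443, -1.443]
contact_force: [0.6, -0.9, 0.4]
width: 0.0854
t 10.0 p [565.9  59.6 170.1] jaw -108.49 ydown [-0.001 -0.001 -1.   ] F [ 0.63 -0.95  0.37] w 85.4
[ 0.21  0.3  -0.47  1.68  0.15  1.19 -2.19]
shift [-2.8 87.1  0.5] turn [0.02 0.01 0.06]
ctr [569.2  61.3] size [24.2 38.2] long -19.33 n 2385 z [106.  109.4 110.6] mean [570.9  60.6 109. ]
259 298 198 259
```

View pics/w8.png

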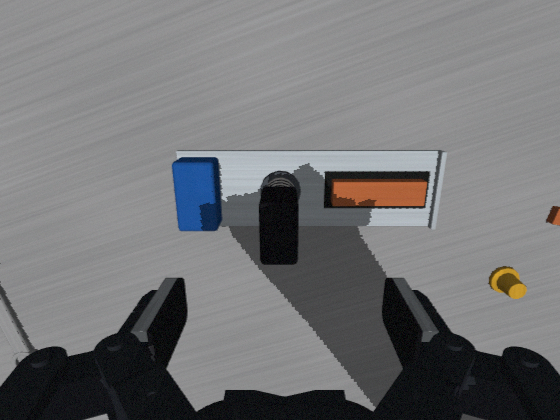

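The grip block stands between the open jaws (columns 259–298, rows 187–264), about 3 mm off centre as computed; bar at (380,192), still on the pad.

```bash
python3 -m crank '[[[-1,12,0],[0,0,0],-1],[[-2,30,0.5],[0,0,0],-1],[[-2.8,50,0.5],[0,0,0],-1],[[-2.8,60,0.5],[0,0,0],-1],[[-2.8,60,0.5],[0,0,0],-1]]' >/dev/null && python3 -m crank '[[[0,0,0],[0,0,0],-1],[[0,0,0],[0,0,0],-1],[[0,0,0],[0,0,0],-1]]' ;  python3 - <<'E'
from h import *
stat()
plan([.5672,.062,.083],-108.5)
s=snap('wrist','w9'); W=world(s)
m=(W[...,2]>.1)&(W[...,2]<.118); m[:,:230]=False;m[:,340:]=False;m[300:]=False
rect(W[m]); v,u=np.where(m); print(u.min(),u.max(),v.min(),v.max())
E
```

```text
clock: 10.72
ee_pos: [0.5682, 0.0635, 0.1116]
orientation: [-1.038, 1.441, -1.443]
contact_force: [0.6, 0.0, 0.2]
width: 0.0852
t 10.72 p [568.2  63.5 111.6] jaw -108.43 ydown [ 0.002  0.    -1.   ] F [0.65 0.04 0.24] w 85.2
shift [ 1.8 28.6 -0.5] turn [-0.1   0.07 -0.04]
ctr [574.   59.6] size [24.1 28.9] long -19.15 n 3265 z [103.5 109.3 110.5] mean [576.2  58.9 108.7]
260 313 237 299
```

View pics/w9.png

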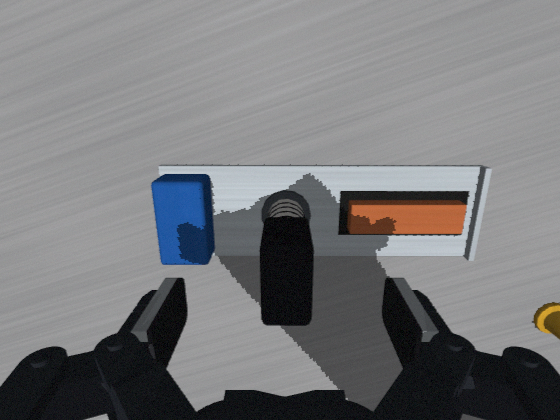

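Block at columns 260–313, jaw centre 285, so about 1 mm off. Correcting and descending, then closing.

```bash
python3 -m crank '[[[0.5,10,0],[0,0,0],-1],[[1.3,20,0],[0,0,0],-1],[[1.3,26,0],[0,0,0],-1],[[1.3,28,0],[0,0,0],-1],[[1.3,28,0],[0,0,0],-1]]' >/dev/null && python3 -m crank '[[[0,0,0],[0,0,0],-1],[[0,0,0],[0,0,0],-0.7],[[0,0,0],[0,0,0],-0.4],[[0,0,0],[0,0,0],-0.1],[[0,0,0],[0,0,0],0.1]]' 20;  python3 - <<'E'
from h import *
stat()
plan([.5672,.062,.083],-108.5)
s=snap('wrist','w10'); snap('scene','s10')
E
```

```text
clock: 11.6
ee_pos: [0.5673, 0.0623, 0.0827]
orientation: [-1.039, 1.442, -1.442]
contact_force: [-0.2, -0.5, 0.1]
width: 0.0393
t 11.6 p [567.3  62.3  82.7] jaw -108.42 ydown [ 0.001 -0.    -1.   ] F [-0.18 -0.45  0.14] w 39.3
shift [ 0.3 -0.3  0. ] turn [-0.03  0.08 -0.01]
```

View pics/w10.png

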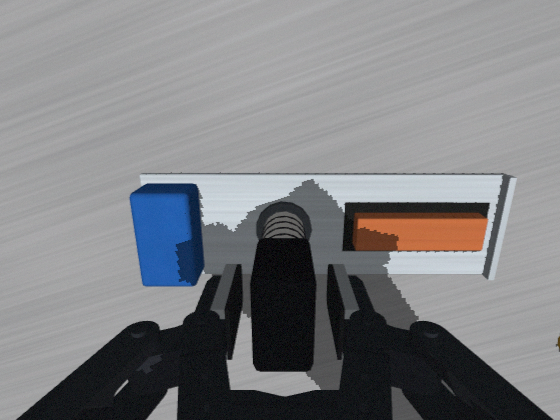

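Pads at columns 242 and 328 with the block (252–314) between them, nearly centred. Closing gently, then firming up.

```bash
python3 -m crank '[[[0,0,0],[0,0,0],0.3],[[0,0,0],[0,0,0],0.45],[[0,0,0],[0,0,0],0.6],[[0,0,0],[0,0,0],0.8],[[0,0,0],[0,0,0],1]]' 20 && python3 -m crank '[[[0,0,0],[0,0,0],1],[[0,0,0],[0,0,0],1],[[0,0,0],[0,0,0],1]]' 70;  python3 - <<'E'
from h import *
stat()
s=snap('wrist','w11')
E
```

```text
clock: 12.12
ee_pos: [0.5672, 0.0625, 0.0826]
orientation: [-1.039, 1.442, -1.442]
contact_force: [0.7, 1.1, 0.9]
width: 0.0237
clock: 12.37
ee_pos: [0.5672, 0.0625, 0.0826]
orientation: [-1.039, 1.442, -1.442]
contact_force: [-0.2, 0.3, 3.8]
width: 0.0232
t 12.37 p [567.2  62.5  82.6] jaw -108.41 ydown [ 0.  0. -1.] F [-0.25  0.32  3.82] w 23.2
```

View pics/w11.png

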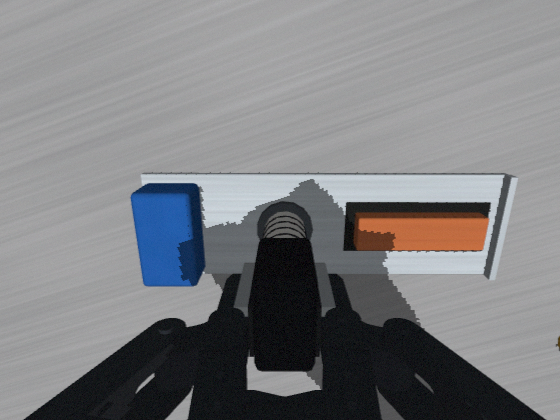

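Gripped at 23 mm, block square in the pads, balance not disturbed. Now draw up slowly.

```bash
python3 -m crank '[[[0,-2,0],[0,0,0],1],[[0,-4,0],[0,0,0],1],[[0,-7,0],[0,0,0],1],[[0,-10,0],[0,0,0],1],[[0,-13,0],[0,0,0],1]]' 90 && python3 -m crank '[[[0,-3,0],[0,0,0],1],[[0,-5,0],[0,0,0],1],[[0,-7,0],[0,0,0],1],[[0,-9,0],[0,0,0],1],[[0,-11,0],[0,0,0],1]]' && python3 -m crank '[[[0,-1,0],[0,0,0],1],[[0,-2,0],[0,0,0],1],[[0,-3,0],[0,0,0],1],[[0,-4,0],[0,0,0],1],[[0,-5,0],[0,0,0],1]]' && python3 -m crank '[[[0,-1,0],[0,0,0],1],[[0,-2,0],[0,0,0],1],[[0,-3,0],[0,0,0],1],[[0,-4,0],[0,0,0],1],[[0,-5,0],[0,0,0],1]]';  python3 - <<'E'
from h import *
stat()
s=snap('wrist','w12')
E
```

```text
clock: 12.83
ee_pos: [0.5669, 0.0623, 0.0955]
orientation: [-1.04, 1.442, -1.442]
contact_force: [1.0, 0.6, -3.0]
width: 0.0229
clock: 13.25
ee_pos: [0.5668, 0.0621, 0.1063]
orientation: [-1.04, 1.442, -1.442]
contact_force: [1.1, 0.1, -4.5]
width: 0.023
clock: 13.67
ee_pos: [0.5669, 0.0621, 0.1113]
orientation: [-1.04, 1.442, -1.442]
contact_force: [1.1, 1.0, -5.9]
width: 0.0232
clock: 14.08
ee_pos: [0.5671, 0.0623, 0.1165]
orientation: [-1.04, 1.442, -1.442]
contact_force: [-0.0, 0.5, -6.5]
width: 0.023
t 14.08 p [567.1  62.3 116.5] jaw -108.41 ydown [-0. -0. -1.] F [-0.03  0.47 -6.48] w 23.0
```

View pics/w12.png

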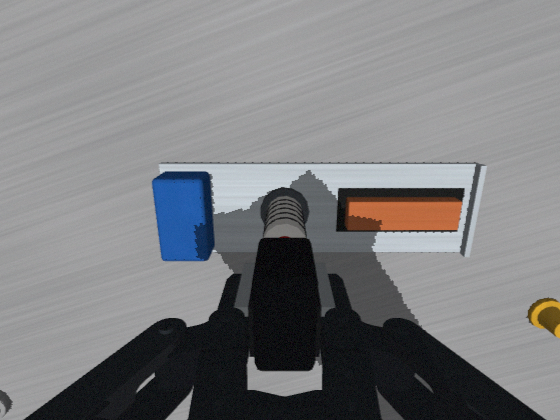

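The grip has risen 34 mm, a trace of red shows at (283,238), and everything is level. Continuing up.

```bash
python3 -m crank '[[[0,-1,0],[0,0,0],1],[[0,-2.5,0],[0,0,0],1],[[0,-4,0],[0,0,0],1],[[0,-6,0],[0,0,0],1],[[0,-8,0],[0,0,0],1]]' && python3 -m crank '[[[0,-3,0],[0,0,0],1],[[0,-6,0],[0,0,0],1],[[0,-9,0],[0,0,0],1],[[0,-12,0],[0,0,0],1],[[0,-15,0],[0,0,0],1]]' && python3 -m crank '[[[0,-3,0],[0,0,0],1],[[0,-6,0],[0,0,0],1],[[0,-9,0],[0,0,0],1],[[0,-12,0],[0,0,0],1],[[0,-15,0],[0,0,0],1]]' && python3 -m crank '[[[0,-3,0],[0,0,0],1],[[0,-6,0],[0,0,0],1],[[0,-9,0],[0,0,0],1],[[0,-12,0],[0,0,0],1],[[0,-15,0],[0,0,0],1]]' && python3 -m crank '[[[0,-3,0],[0,0,0],1],[[0,-6,0],[0,0,0],1],[[0,-9,0],[0,0,0],1],[[0,-12,0],[0,0,0],1],[[0,-15,0],[0,0,0],1]]' && python3 -m crank '[[[0,-2.5,0],[0,0,0],1],[[0,-4.5,0],[0,0,0],1],[[0,-6,0],[0,0,0],1],[[0,-7,0],[0,0,0],1],[[0,-7,0],[0,0,0],1]]' && python3 -m crank '[[[0,0,0],[0,0,0],1],[[0,0,0],[0,0,0],1],[[0,0,0],[0,0,0],1],[[0,0,0],[0,0,0],1],[[0,0,0],[0,0,0],1]]';  python3 - <<'E'
from h import *
stat()
s=snap('wrist','w13'); s2=snap('scene','s13')
W=world(s)
h=cv2.cvtColor(s['frame'],cv2.COLOR_BGR2HSV)
for nm,m in [('bar',(h[...,1]>120)&(h[...,2]>40)&((h[...,0]<15)|(h[...,0]>172))),('blue',(h[...,1]>140)&(h[...,0]>100)&(h[...,0]<130)&(h[...,2]>80)),('tray',s['frame'].min(2)>165)]:
    P=W[m];P=P[(P[:,2]>.04)]; print(nm); rect(P)
    A=np.c_[P[:,:2],np.ones(len(P))]; c=np.linalg.lstsq(A,P[:,2],rcond=None)[0]; print('slope deg',np.degrees(c[:2]).round(2))
E
```

```text
clock: 14.55
ee_pos: [0.5671, 0.0623, 0.1247]
orientation: [-1.04, 1.442, -1.442]
contact_force: [-0.4, 0.1, -7.3]
width: 0.0229
clock: 14.97
ee_pos: [0.5671, 0.0623, 0.1398]
orientation: [-1.039, 1.442, -1.442]
contact_force: [0.8, 0.2, -6.5]
width: 0.0233
clock: 15.38
ee_pos: [0.5671, 0.0624, 0.1547]
orientation: [-1.04, 1.442, -1.442]
contact_force: [-0.3, -0.2, -6.4]
width: 0.023
clock: 15.8
ee_pos: [0.5671, 0.0623, 0.1697]
orientation: [-1.04, 1.442, -1.442]
contact_force: [0.5, 0.4, -6.9]
width: 0.0234
clock: 16.22
ee_pos: [0.5671, 0.0623, 0.1847]
orientation: [-1.04, 1.442, -1.442]
contact_force: [0.1, -0.3, -5.7]
width: 0.023
clock: 16.63
ee_pos: [0.5672, 0.0623, 0.1917]
orientation: [-1.039, 1.442, -1.442]
contact_force: [-0.4, 0.3, -5.6]
width: 0.0231
clock: 17.05
ee_pos: [0.567, 0.0623, 0.1914]
orientation: [-1.04, 1.442, -1.442]
contact_force: [-0.3, -0.2, -6.5]
width: 0.0232
t 17.05 p [567.   62.3 191.4] jaw -108.42 ydown [-0. -0. -1.] F [-0.33 -0.19 -6.45] w 23.2
bar
ctr [543.9   2. ] size [132.2  27.5] long 71.48 n 3806 z [85.7 94.  95.2] mean [541.3 -18.2  93.3]
slope deg [-4.    2.69]
blue
ctr [589.5 127.4] size [33.4 59.5] long -18.98 n 4029 z [106.8 108.3 109.4] mean [591.6 126.5 108.1]
slope deg [-0.73  0.51]
tray
ctr [558.8  37.3] size [230.6  69.5] long 71.42 n 9886 z [81.2 82.3 84.5] mean [564.6  12.2  82.6]
slope deg [-0.18 -0.3 ]
```

View pics/w13.png

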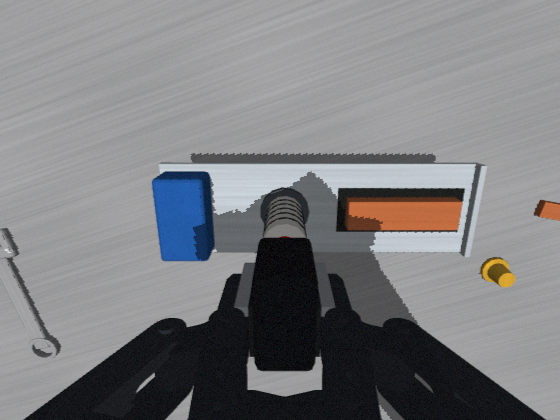

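View pics/s13.png

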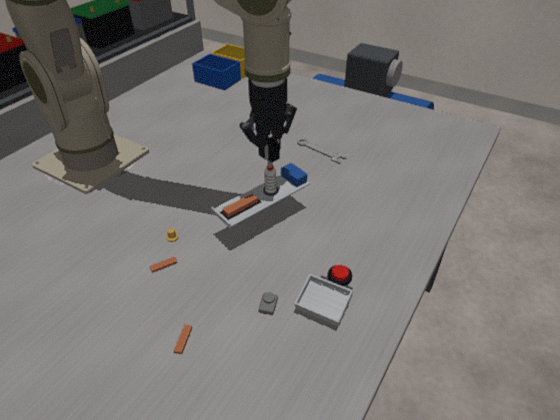

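Red band visible at (270,166) in the scene view. The tray is level within 0.4° and about 75 mm clear, with the bar on it. I'll settle and recheck.

```bash
python3 -m crank '[[[0,0,0],[0,0,0],1],[[0,0,0],[0,0,0],1],[[0,0,0],[0,0,0],1],[[0,0,0],[0,0,0],1],[[0,0,0],[0,0,0],1]]' && python3 -m crank '[[[0,0,0],[0,0,0],1],[[0,0,0],[0,0,0],1],[[0,0,0],[0,0,0],1],[[0,0,0],[0,0,0],1],[[0,0,0],[0,0,0],1]]';  python3 - <<'E'
from h import *
stat()
s=snap('wrist','w14'); W=world(s)
P=W[s['frame'].min(2)>165];P=P[P[:,2]>.04];rect(P)
print(cv2.absdiff(s['frame'],load('w13')['frame']).mean())
stat(); print(robot.job_done())
E
```

```text
clock: 17.57
ee_pos: [0.5671, 0.0623, 0.1914]
orientation: [-1.04, 1.442, -1.442]
contact_force: [0.4, -0.1, -7.2]
width: 0.0229
clock: 17.98
ee_pos: [0.5671, 0.0623, 0.1914]
orientation: [-1.04, 1.442, -1.442]
contact_force: [0.7, -0.4, -5.8]
width: 0.0229
t 17.98 p [567.1  62.3 191.4] jaw -108.42 ydown [ 0. -0. -1.] F [ 0.72 -0.44 -5.83] w 22.9
ctr [559.2  37.4] size [230.5  69.7] long 71.19 n 9864 z [81.3 82.4 84.4] mean [564.7  12.3  82.7]
2.3761181972789114
t 18.03 p [567.1  62.3 191.5] jaw -108.42 ydown [ 0. -0. -1.] F [-0.53  0.34 -7.32] w 23.0
the job is handed in; nothing more can be done
None
```

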